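# Park the patch box in the corner of the porch ledge

### The job

The hinged-lid tire patch box has been left near the front of the oak ledge. Push it along the ledge with the fingers, without lifting or tipping it, until it is parked in the corner: its long side flat against the raised back strip and its short end against the fixed wooden end block. Leave the other things where they are, and take the hand away at the end.

Things in the scene. Friction and masses are not known exactly. Their poses are not given: they have to be found in the camera images.
- patch_box: Loose oblong plastic patch box with a closed hinged lid, 75 (its x) x 120 (its y) x 42 (height) mm, about 0.35 kg, smooth flat sides; origin at the centre of its underside, z up. It starts standing loose on the ledge top, turned up to 20 degrees from square, near the middle of the ledge's length and about 65 to 95 mm in front of where it belongs. It is pushed, never picked up.
- ledge: Fixed oak ledge board lying on the bench, 220 (its x, from front edge to back) x 560 (its y) mm; its flat top is 50 mm above its origin, which lies on the bench under the centre of the board. Along the back (+x) runs a raised strip over the full length: its front face is at x = +90 mm, its top 25 mm above the ledge top. The ledge may be turned up to 9 degrees on the bench.
- end_block: Fixed wooden end block screwed across the ledge near one end (either the +y or the -y end; it differs from time to time), 170 (its x) x 20 (its y) x 40 (height) mm, parallel to the ledge's x; origin at the centre of its underside, on the ledge top, 210 mm along the ledge from its centre. The box belongs against the face towards the middle of the ledge, in the corner with the back strip.
- round_tin: Bystander: round flat tin, 74 mm diameter, 34 mm high, loose at the end of the ledge opposite the end block; origin at the centre of its underside.
- spacer_stack: Bystander: upright stack of headset spacers, 34 mm diameter, 40 mm high, loose near the front edge of the ledge towards one end; origin at the centre of its underside.
- bell: Bystander: domed bicycle bell, 48 mm diameter, 35 mm high, loose near the front edge of the ledge towards the other end; origin at the centre of its underside.
- mug: Bystander: ceramic mug, 82 mm diameter, 95 mm high, on the bench left or right of the ledge; origin at the centre of its underside.
- canister: Bystander: steel screw-top canister, 76 mm diameter, 135 mm high, on the bench on the other side of the ledge; origin at the centre of its underside.
- caliper: Bystander: black plastic caliper, 200 mm long, 12 mm high, flat on the bench in front of the ledge, to the right; origin on the underside of its beam at mid-length.
- wrench: Bystander: open-ended wrench, 170 mm long, lying on the bench in front of the ledge, to the left; origin near mid-length on its underside.
Things that resemble listed ones, but are neither listed nor needed, are in the scene too. What is shaped like the patch_box but blue or purple is not meant.

How it is judged:
By the outcome, as a careful person would: the job done as asked, in the order asked, and still so for the second after the job is handed in, with the robot touching nothing.
It also fails if it takes over 45 s, if anything falls off the work surface, if the arm or the gripper's body presses on something with over 40 N, if the wrist force passes 120 N, or if a joint passes its speed limit or range.

### The arm

A 7-joint arm with a two-finger parallel gripper is mounted at the origin on the work surface. World frame = base frame: x ahead of the robot, y to its left, z up, the work surface at z = 0. Lengths are in m, angles in rad, forces in N, time in s.
With the tool pointing down it reaches from about 0.4 to 0.85 m from the base axis. Payload 6.9 kg.
Tool frame: the origin (TCP) lies on the centre line of the jaws, within the pads' length; the fingertips stand 14 mm ahead of it and the grasp point (between the pads) lies 5 mm behind it (bot.finger_overhang is the distance from the TCP to the fingertips, in m); z points along the fingers, y is the direction in which the jaws open and shut (so a half turn about z gives the same grasp; the last joint's range is limited). The gripper opens to 85 mm and grips with 20 to 120 N. Pads are 22 mm wide; open, the fingers measure 114 mm over their backs; the gripper's body (76 mm by 85 mm) begins 54 mm behind the grasp point. The pads swing forward as they close: fully open they stand 13 mm farther back than shut.
Start: joints at [0.105, 0.507, -0.238, 1.5, 0.126, 1.149, -0.155], TCP at [0.625, -0, 0.216] pointing down, gripper open.
Joint ranges: [-3.08, 3.08], [-0.24, 2.05], [-1.43, 1.35], [0, 2.5], [-1.52, 4.66], [0.17, 1.96], [-2.89, 2.89]. Speed limits (rad/s): [2.39, 2.39, 3.14, 3.14, 3.14, 3.14, 3.14].

### API

Orientations are given as a unit quaternion [w, x, y, z].
In Python, from plant import bot, imaging gives the robot as it stands.
- The arm moves only by the tool drive_tool, never from a script. Its arguments are lists of equal length, an entry for each row: "offset": the shift along the tool's x, y, z in cm, a list of three; "rot": the turn, a rotation vector about the tool's x, y, z in units of 6 degrees (1.0 is 6 degrees), a list of three. In form: {"offset": [[tx, ty, tz], ...], "rot": [[ax, ay, az], ...]}. A call has 1 to 5 rows; each row shifts and turns the commanded pose from where the row before left it, along the tool's axes as they then stand; what a row does not reach is not made up. A row lasts 1/12 s, in which the tool goes at most 41.7 mm and 7.16 degrees, less where a joint would pass 70% of its speed; a pose out of reach is approached as far as the arm can. A call is refused whole if a number of a shift passes 4.17 or a number of a turn 1, either way. A call with a gripper value outside its range is refused whole. "fingers" is the finger opening in cm, from 0 to 8.54, set as the call begins (left out, the last holds). The fingers move at their own pace and stop on an object; "force" is the grip in N (left out, the last holds). Time passes only in rows, so rows that do not move let the fingers close. It gives the time, the measured TCP pose, the force and the opening at its end, in the units of the state.
- bot.state(): the state, without advancing time (a new reading comes with each control period).
- imaging.snapshot(name): name is "scene" or "side" or "wrist"; returns (picture, depth): 400x640x3 uint8, blue, green, red; 400x640 float32, m along the optical axis (not along the pixel's ray), 0 where there is no reading.
- imaging.camera_info(name): a dict with "fx", "fy", "cx", "cy" (pixels), "cam_to_world" (4x4, takes a point from camera to world coordinates); the wrist camera has in their place "mount" (4x4, takes a point from camera to tool coordinates, whose origin is the TCP and whose axes are the flange's). Camera axes: x right, y down, z forward; pixel columns grow to the right and rows downward; lengths in m; the calibration is good to about 2 mm. A picture is of the moment at which its call begins: read the wrist's pose just before it. camera_info takes no time and is no camera call.
- bot.close_job(): hands the job in, once; it reports no verdict.
The state is a dict: "t": time; "joint_pos": joint angles; "qd": joint speeds; "joint_torque": joint torques, N m; "position": TCP position; "orientation": TCP orientation; "force": force on the tool from outside, world axes, zero at the start; "moment": the same for the moment, N m; "finger_gap": opening from 0.0 (shut) to 1.0 (fully open).
Only numpy, scipy, OpenCV 4.12 (cv2) and the standard library are available. Lean on these libraries where they do the work, as an engineer would, in place of code of your own. Each camera call takes 0.05 s, during which the arm holds its last target.

## Working session

There is one attempt and no reset: what is moved stays moved. The work goes in short steps, Python scripts to look and compute and a tool call to move; the robot and the scene stay as the last step left them, time stands still between calls to the robot, and variables do not carry over. Pictures are saved under pics/ and viewed, and the job is handed in when it is done.

Besides the shell and the picture viewer there is one more tool, called after "Call:" as name(argument=value, ...), one argument or row to a line, values as JSON. drive_tool: Moves the arm, as the interface text tells. Its arguments: {"type":"object","properties":{"offset":{"type":"array"},"rot":{"type":"array"},"fingers":{"type":"number"},"force":{"type":"number"}},"required":["offset","rot"]}

```bash
ls; mkdir -p pics; python3 - <<'E'
from plant import bot, imaging
import cv2,numpy as np
print(bot.state())
for n in("scene","side"):
    p,d=imaging.snapshot(n); cv2.imwrite(f"pics/{n}0.png",p); np.save(f"{n}0_d.npy",d); print(n,imaging.camera_info(n))
print(imaging.camera_info("wrist"))
E
```

```text
pics
{'t': 0.0, 'joint_pos': array([ 0.10551261,  0.50833808, -0.23750189,  1.50114224,  0.12570653,
        1.14889914, -0.15481128]), 'qd': array([-0.00116186,  0.00010663,  0.00109192,  0.00066138, -0.00099799,
       -0.00107215,  0.0012376 ]), 'joint_torque': array([ 1.19726570e-03, -6.20588279e+01, -2.18696728e+00, -2.49655455e+01,
        1.23123583e-02,  1.21321963e-02,  2.04169703e-05]), 'position': array([ 6.24464739e-01, -1.01692365e-04,  2.14925509e-01]), 'orientation': array([-6.17190476e-04,  7.07114571e-01,  7.07098420e-01, -6.53586582e-04]), 'force': array([-0.02404906,  0.38080817,  0.7222115 ]), 'moment': array([-0.05247197,  0.00920541, -0.00877544]), 'finger_gap': 0.9960868494590932}
scene {'fx': 368.4219469487383, 'fy': 368.4219469487383, 'cx': 318.4730170838582, 'cy': 198.1029177167763, 'cam_to_world': array([[-0.37436072,  0.51602114, -0.77043899,  1.36735217],
       [ 0.92697089,  0.1866964 , -0.3253758 ,  0.3175278 ],
       [-0.02406261, -0.83598244, -0.54822837,  0.6136715 ],
       [ 0.        ,  0.        ,  0.        ,  1.        ]])}
side {'fx': 466.3188402802562, 'fy': 466.3188402802562, 'cx': 319.3543353752896, 'cy': 201.2098668192172, 'cam_to_world': array([[-0.93217096, -0.19547553,  0.30470743,  0.21975964],
       [-0.36155063,  0.45991258, -0.81102501,  1.05676281],
       [ 0.01839677, -0.86618112, -0.49939145,  0.7109757 ],
       [ 0.        ,  0.        ,  0.        ,  1.        ]])}
{'fx': 292.4155465046942, 'fy': 292.4155465046942, 'cx': 316.5612377809063, 'cy': 199.91304005119056, 'mount': array([[-1.23730545e-03, -9.46747751e-01, -3.21973857e-01,
         8.24237144e-02],
       [ 9.99999218e-01, -1.23025541e-03, -2.25369037e-04,
        -4.72981478e-04],
       [-1.82742452e-04, -3.21973884e-01,  9.46748533e-01,
        -1.57294335e-01],
       [ 0.00000000e+00,  0.00000000e+00,  0.00000000e+00,
         1.00000000e+00]])}
```

View pics/scene0.png

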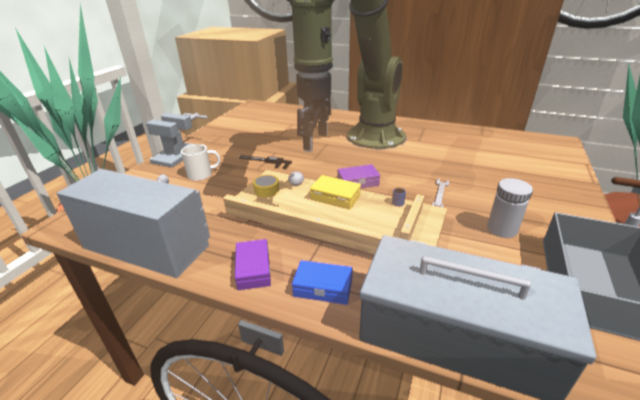

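View pics/side0.png

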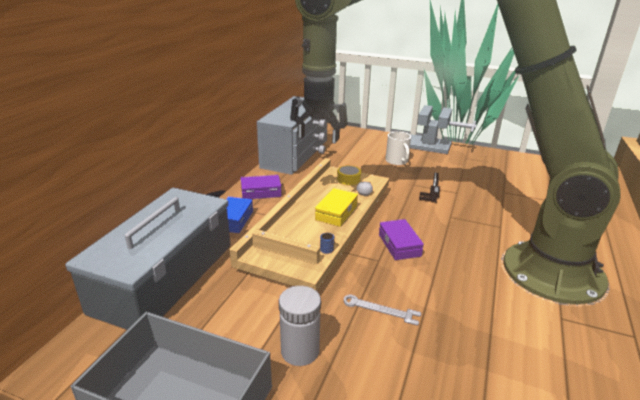

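```bash
cat > h.py <<'E'
from plant import bot, imaging
import cv2,numpy as np
from scipy.spatial.transform import Rotation as R
def T_of(s):
    T=np.eye(4); q=s['orientation']; T[:3,:3]=R.from_quat([q[1],q[2],q[3],q[0]]).as_matrix(); T[:3,3]=s['position']; return T
def cam(n,s=None):
    c=imaging.camera_info(n); return c, (T_of(s)@c['mount'] if n=='wrist' else c['cam_to_world'])
def snap(n,tag):
    s=bot.state(); p,d=imaging.snapshot(n); cv2.imwrite(f"pics/{tag}.png",p); c,T=cam(n,s); return p,d,c,T
def ray(uv,z,c,T):
    uv=np.atleast_2d(uv).astype(float)
    r=np.c_[(uv[:,0]-c['cx'])/c['fx'],(uv[:,1]-c['cy'])/c['fy'],np.ones(len(uv))]@T[:3,:3].T
    o=T[:3,3]; return o+r*((z-o[2])/r[:,2])[:,None]
def proj(P,c,T):
    q=(np.atleast_2d(P)-T[:3,3])@T[:3,:3]; return np.c_[q[:,0]/q[:,2]*c['fx']+c['cx'],q[:,1]/q[:,2]*c['fy']+c['cy']]
def cloud(d,c,T):
    v,u=np.mgrid[:d.shape[0],:d.shape[1]]
    P=np.stack([(u-c['cx'])/c['fx']*d,(v-c['cy'])/c['fy']*d,d],-1)@T[:3,:3].T+T[:3,3]; P[d==0]=np.nan; return P
def yellow(p):
    h=cv2.cvtColor(p,cv2.COLOR_BGR2HSV); return cv2.inRange(h,(22,190,110),(34,255,255))
E
python3 - <<'E'
from h import *
p,d,c,T=snap("wrist","w0")
print(T)
P=cloud(d,c,T); m=yellow(p)>0
print(m.sum(), np.nanmedian(P[m],0), np.nanpercentile(P[m][:,2],[5,50,95]))
E
```

```text
[[ 9.99998250e-01 -6.92601662e-04 -1.73785065e-03  6.24315378e-01]
 [-1.21529258e-03 -9.46741240e-01 -3.21993086e-01  8.23563504e-02]
 [-1.42228193e-03  3.21994635e-01 -9.46740425e-01  3.72302580e-01]
 [ 0.00000000e+00  0.00000000e+00  0.00000000e+00  1.00000000e+00]]
9764 [0.55954956 0.02860053 0.09109299] [0.08328366 0.09109299 0.09234007]
```

View pics/w0.png

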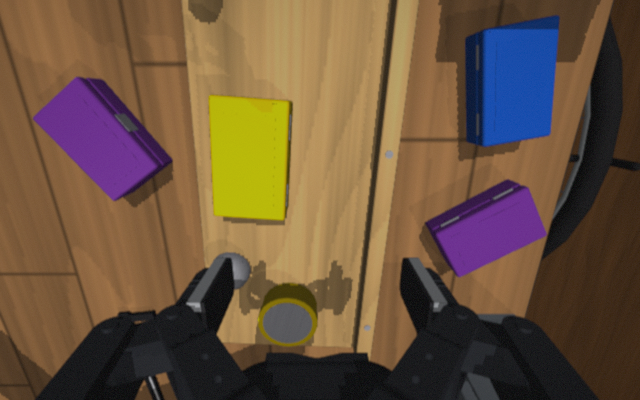

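The wrist view shows the yellow box (250,157), front edge at left, strip at (388–410), bell (233,268), tin (288,315), spacer (205,5). The candidates are yellow, plus two purple (100,135),(487,228) and blue (512,80); only the yellow one is on the ledge and not an excluded colour.

```bash
python3 - <<'E'
from h import *
p=cv2.imread("pics/w0.png")
cv2.imwrite("pics/w0crop.png",cv2.resize(p[70:240,180:420],None,fx=3,fy=3))
c,T=cam("wrist",bot.state())
m=yellow(p); m=cv2.morphologyEx(m,cv2.MORPH_OPEN,np.ones((3,3)))
k=max(cv2.findContours(m,0,2)[0],key=cv2.contourArea)
X=ray(k[:,0],0.092,c,T)[:,:2]
r=cv2.minAreaRect((X*1000).astype(np.float32)); print("box top rect mm",r,cv2.boxPoints(r))
# clouds from fixed cams
cl=[]
for n in("scene","side"):
    cc,TT=cam(n); d=np.load(f"{n}0_d.npy"); im=cv2.imread(f"pics/{n}0.png")
    P=cloud(d,cc,TT).reshape(-1,3); cl.append(P)
    g=P[(abs(P[:,0]-.62)<.25)&(abs(P[:,1])<.4)]
    print(n,np.histogram(g[:,2],bins=np.arange(-.01,.15,.005)))
    for lo,hi,nm in((.045,.054,'top'),(.07,.08,'strip'),(.087,.094,'blk')):
        q=g[(g[:,2]>lo)&(g[:,2]<hi)]
        print(nm,len(q),cv2.minAreaRect((q[:,:2]*1000).astype(np.float32)) if len(q)>5 else'')
E
```

```text
box top rect mm ((558.3191528320312, 26.23589324951172), (118.27558898925781, 73.62284088134766), 85.79906463623047) [[517.27454  -30.046413]
 [590.6996   -35.439617]
 [599.3638    82.5182  ]
 [525.9387    87.91141 ]]
scene (array([  26, 9357,  691,  136,  101,  100,  280,  342,  362, 1226, 1761,
       5130,  595,  429,  450,  471, 1168,  267,  458,  763,  427,   42,
         48,   40,   44,   43,   45,   42,   59, 3036,  108]), array([-0.01 , -0.005,  0.   ,  0.005,  0.01 ,  0.015,  0.02 ,  0.025,
        0.03 ,  0.035,  0.04 ,  0.045,  0.05 ,  0.055,  0.06 ,  0.065,
        0.07 ,  0.075,  0.08 ,  0.085,  0.09 ,  0.095,  0.1  ,  0.105,
        0.11 ,  0.115,  0.12 ,  0.125,  0.13 ,  0.135,  0.14 ,  0.145]))
top 5640 ((684.4700927734375, 31.757720947265625), (560.0524291992188, 393.1097106933594), 87.51946258544922)
strip 1435 ((630.676025390625, -9.761962890625), (304.3160705566406, 574.9354248046875), 19.305227279663086)
blk 1049 ((648.874755859375, -4.93463134765625), (258.5895690917969, 575.7993774414062), 20.109342575073242)
side (array([  11, 8456, 4106,  390,  253,  244,  327,  483,  483,  708, 1393,
       4137, 2037,  549,  519,  570, 1039,  632,  559,  764,  814,  142,
        152,  161,  149,  122,  117,  153,  153, 1646,  306]), array([-0.01 , -0.005,  0.   ,  0.005,  0.01 ,  0.015,  0.02 ,  0.025,
        0.03 ,  0.035,  0.04 ,  0.045,  0.05 ,  0.055,  0.06 ,  0.065,
        0.07 ,  0.075,  0.08 ,  0.085,  0.09 ,  0.095,  0.1  ,  0.105,
        0.11 ,  0.115,  0.12 ,  0.125,  0.13 ,  0.135,  0.14 ,  0.145]))
top 6055 ((630.4728393554688, -32.8837890625), (474.7379150390625, 783.8396606445312), 11.998169898986816)
strip 1671 ((660.194580078125, -10.2738037109375), (352.52191162109375, 778.4546508789062), 7.955877780914307)
blk 1313 ((676.2307739257812, -11.495819091796875), (320.1228332519531, 781.3153076171875), 7.96671199798584)
```

View pics/w0crop.png

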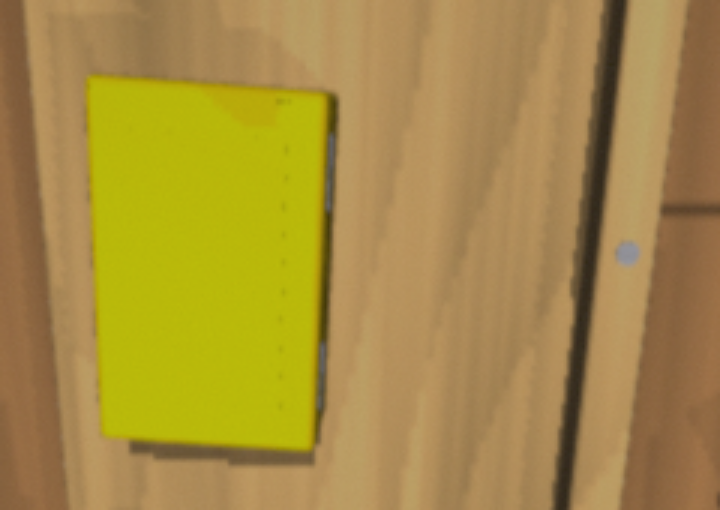

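```bash
python3 - <<'E'
from h import *
s=bot.state(); p,d,c,T=snap("wrist","w1"); 
cl=[cloud(d,c,T).reshape(-1,3)]; cols=[p.reshape(-1,3)]
for n in("scene","side"):
    cc,TT=cam(n); cl.append(cloud(np.load(f"{n}0_d.npy"),cc,TT).reshape(-1,3)); cols.append(cv2.imread(f"pics/{n}0.png").reshape(-1,3))
G=np.zeros((3,400,350),np.float32)
big=[]
for i,(P,C) in enumerate(zip(cl,cols)):
    u=((P[:,0]-.42)*1000); v=((.35-P[:,1])*1000/2)
    ok=np.isfinite(u)&(P[:,2]<.16)&(P[:,2]>-.02)&(u>0)&(u<400)&(v>0)&(v<350)
    im=np.zeros((350,400,3),np.uint8); im[v[ok].astype(int),u[ok].astype(int)]=cv2.applyColorMap(np.clip(P[ok,2]/.1*255,0,255).astype(np.uint8).reshape(-1,1),2)[:,0]
    big.append(im)
cv2.imwrite("pics/top.png",cv2.resize(np.hstack(big[1:]),(800,600)))
# strip: per cam, points z in .07-.08 with x .66-.80 
for i,P in enumerate(cl):
    q=P[(P[:,2]>.0715)&(P[:,2]<.0785)&(P[:,0]>.62)&(P[:,0]<.80)&(abs(P[:,1])<.35)]
    print(i,len(q))
    for y0 in np.arange(-.3,.31,.04):
        t=q[abs(q[:,1]-y0)<.02]
        if len(t)>8: print(round(y0,2),len(t),np.round(np.percentile(t[:,0],[2,10,50,90,98]),4))
E
```

```text
0 6711
-0.22 287 [0.6761 0.6774 0.6857 0.6934 0.6948]
-0.18 422 [0.6242 0.6787 0.6866 0.6947 0.6967]
-0.14 455 [0.6793 0.6808 0.6888 0.6968 0.6986]
-0.1 512 [0.6813 0.6829 0.6908 0.6987 0.7004]
-0.06 570 [0.6834 0.6848 0.6926 0.7006 0.7025]
-0.02 648 [0.685  0.6866 0.6946 0.7025 0.7044]
0.02 727 [0.687  0.6886 0.6964 0.7043 0.7063]
0.06 847 [0.6889 0.6904 0.6984 0.7064 0.7081]
0.1 949 [0.6907 0.6923 0.7002 0.7083 0.71  ]
0.14 1118 [0.6927 0.6942 0.7022 0.7101 0.712 ]
0.18 174 [0.6941 0.6954 0.7033 0.7112 0.7129]
1 889
-0.26 11 [0.6786 0.6787 0.6865 0.6956 0.6959]
-0.22 65 [0.6778 0.6796 0.6887 0.6972 0.7955]
-0.18 84 [0.6213 0.6231 0.6866 0.6976 0.6986]
-0.14 65 [0.6389 0.6845 0.692  0.6994 0.7008]
-0.1 68 [0.6834 0.6849 0.6938 0.7017 0.7033]
-0.06 69 [0.686  0.6873 0.6947 0.7027 0.7048]
-0.02 73 [0.6875 0.6891 0.6973 0.7048 0.7062]
0.02 80 [0.6878 0.6909 0.6992 0.707  0.7091]
0.06 81 [0.6898 0.6934 0.7009 0.7087 0.7107]
0.1 85 [0.693  0.6948 0.7026 0.7106 0.7128]
0.14 88 [0.6942 0.6965 0.7052 0.7126 0.7142]
0.18 75 [0.696  0.6987 0.7063 0.7132 0.7154]
0.22 18 [0.6898 0.6917 0.6951 0.6991 0.6996]
0.26 27 [0.6277 0.6409 0.6919 0.6944 0.6995]
2 942
-0.3 9 [0.7882 0.7888 0.7895 0.7923 0.7927]
-0.26 17 [0.6775 0.6805 0.7889 0.7916 0.7929]
-0.22 38 [0.6762 0.6774 0.6882 0.7896 0.7935]
-0.18 34 [0.6762 0.6786 0.6863 0.6948 0.6962]
-0.14 41 [0.6661 0.68   0.6869 0.6958 0.7007]
-0.1 44 [0.6828 0.6836 0.6908 0.6992 0.7019]
-0.06 45 [0.6828 0.6847 0.6927 0.7009 0.7021]
-0.02 46 [0.6848 0.6858 0.6943 0.7021 0.7031]
0.02 56 [0.6855 0.6877 0.6955 0.7042 0.7078]
0.06 59 [0.688  0.6894 0.6973 0.7064 0.7082]
0.1 58 [0.69   0.6923 0.6996 0.7076 0.7087]
0.14 66 [0.6925 0.6939 0.7018 0.7097 0.7131]
0.18 65 [0.6944 0.6953 0.704  0.7123 0.7139]
0.22 71 [0.6959 0.7    0.7103 0.7801 0.7811]
0.26 168 [0.6252 0.6409 0.702  0.7792 0.7817]
0.3 98 [0.6998 0.7012 0.7135 0.7813 0.7821]
```

View pics/top.png

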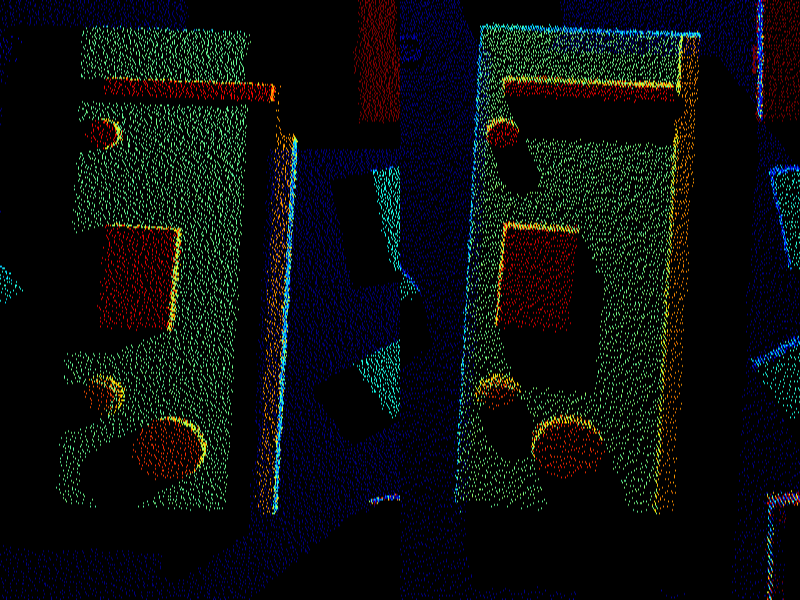

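```bash
python3 - <<'E'
from h import *
a=np.arctan(.0478); ey=np.array([np.sin(a),np.cos(a)]); ex=np.array([np.cos(a),-np.sin(a)])
f0=np.array([.6846,-.02]) # strip front point
o=f0-ex*.09
for n in("scene","side"):
    cc,TT=cam(n); P=cloud(np.load(f"{n}0_d.npy"),cc,TT).reshape(-1,3)
    L=np.c_[(P[:,:2]-o)@ex,(P[:,:2]-o)@ey]
    q=(P[:,2]>.088)&(P[:,2]<.093)&(L[:,0]>-.1)&(L[:,0]<.12)&(L[:,1]>.12)&(L[:,1]<.35)
    l=L[q]; print(n,q.sum(),np.percentile(l[:,0],[1,50,99]))
    for x0 in(-.06,-.02,.02,.06):
        t=l[abs(l[:,0]-x0)<.02,1]; print(x0,np.percentile(t,[2,10,50,90,98]) if len(t)>5 else '')
    # front face points of the block
    q=(P[:,2]>.055)&(P[:,2]<.085)&(L[:,0]>-.05)&(L[:,0]<.08)&(L[:,1]>.15)&(L[:,1]<.3)
    print('mid',q.sum(),np.percentile(L[q,1],[5,50,95]))
    q=(P[:,2]>.048)&(P[:,2]<.052)&(L[:,0]>-.125)&(L[:,0]<.08)&(abs(L[:,1])<.35)
    print('ledge ext',np.percentile(L[q],[.5,99.5],axis=0))
    q=(P[:,2]>.053)&(P[:,2]<.1)&(L[:,0]>-.125)&(L[:,0]<-.02)
    for nm,A,B in(('near+',.07,.17),('near-',-.25,-.07)):
        w=q&(L[:,1]>A)&(L[:,1]<B)&(P[:,2]>.06); w=L[w]
        if len(w): print(nm,np.percentile(w,[2,98],axis=0))
print("box ctr ledge coords",(np.array([.5583,.0262])-o)@np.c_[ex,ey], o)
E
```

```text
scene 186 [-0.09216578 -0.0150617   0.08526403]
-0.06 [0.19446151 0.20385445 0.25758139 0.26725368 0.26881288]
-0.02 [0.25359389 0.25526081 0.26139344 0.26933802 0.27057751]
0.02 [0.25303916 0.25470928 0.26342583 0.27036337 0.27117416]
0.06 [0.25270642 0.25367393 0.26091972 0.26688929 0.27054797]
mid 76 [0.27094671 0.27126351 0.27150417]
ledge ext [[-0.10336324 -0.22187861]
 [ 0.06191622  0.32807756]]
near+ [[-0.07253046  0.07137141]
 [-0.0207758   0.10072213]]
near- [[-0.08125511 -0.17517472]
 [-0.02182078 -0.07698685]]
side 366 [-0.09589383 -0.02781719  0.08032825]
-0.06 [0.19636106 0.20503862 0.25918342 0.2694883  0.27165362]
-0.02 [0.25253696 0.25423179 0.26273191 0.27037583 0.27218792]
0.02 [0.2519451  0.25403727 0.26138789 0.27061138 0.27162378]
0.06 [0.25256845 0.254627   0.26268916 0.26955802 0.27108066]
mid 505 [0.26810993 0.27051691 0.27279546]
ledge ext [[-0.10856506 -0.21920894]
 [ 0.07946185  0.33061066]]
near+ [[-0.07559124  0.07126091]
 [-0.02197507  0.10207633]]
near- [[-0.09306802 -0.17157699]
 [-0.02079802 -0.0765156 ]]
box ctr ledge coords [-0.0383618   0.04011706] [ 0.59470264 -0.01570291]
```

```bash
python3 -c "
from h import *
print(bot.finger_overhang)"
```

```text
0.014
```

Call:
drive_tool(
  offset=[
    [0,0,0],
    [0,0,0],
    [0,0,0],
    [0,0,0],
    [0,0,0],
  ],
  rot=[
    [0,0,0.966],
    [0,0,0.966],
    [0,0,0.966],
    [0,0,0.966],
    [0,0,0.966],
  ],
  fingers=7.0,
)

```text
t: 0.62
position: [0.6248, -0.0001, 0.2155]
orientation: [-0.0, 0.863, 0.505, -0.0]
force: [-0.1, 0.4, 0.0]
finger_gap: 0.822
```

Call:
drive_tool(
  offset=[
    [0,0,0],
    [0,0,0],
    [0,0,0],
    [0,0,0],
    [0,0,0],
  ],
  rot=[
    [0,0,0.966],
    [0,0,0.966],
    [0,0,0.966],
    [0,0,0.966],
    [0,0,0.966],
  ],
)

```text
t: 1.03
position: [0.6248, 0.0, 0.2155]
orientation: [-0.0, 0.962, 0.274, -0.0]
force: [-0.5, 0.0, 0.5]
finger_gap: 0.819
```

Call:
drive_tool(
  offset=[
    [0,0,0],
    [0,0,0],
    [0,0,0],
    [0,0,0],
    [0,0,0],
  ],
  rot=[
    [0,0,0.966],
    [0,0,0.966],
    [0,0,0.966],
    [0,0,0.966],
    [0,0,0.966],
  ],
)

```text
t: 1.45
position: [0.6248, 0.0001, 0.2155]
orientation: [-0.0, 1.0, 0.024, -0.0]
force: [0.1, -0.4, -0.3]
finger_gap: 0.822
```

Call:
drive_tool(
  offset=[
    [0,0,0],
    [0,0,0],
  ],
  rot=[
    [0,0,0.966],
    [0,0,0],
  ],
)

```text
t: 1.62
position: [0.6249, 0.0002, 0.2155]
orientation: [0.0, 1.0, -0.026, -0.0]
force: [-0.2, -0.2, 0.8]
finger_gap: 0.821
```

Call:
drive_tool(
  offset=[
    [-3.18,-0.56,0],
    [-3.18,-0.56,0],
    [-3.18,-0.56,0],
    [-3.18,-0.56,0],
    [0,0,0],
  ],
  rot=[
    [0,0,0],
    [0,0,0],
    [0,0,0],
    [0,0,0],
    [0,0,0],
  ],
)

```text
t: 2.03
position: [0.4928, 0.0297, 0.2155]
orientation: [-0.0, 1.0, -0.021, -0.002]
force: [-0.4, 0.2, -0.1]
finger_gap: 0.821
```

Call:
drive_tool(
  offset=[
    [0,0,3],
    [0,0,3],
    [0,0,2],
    [0,0,1],
    [0,0,0],
  ],
  rot=[
    [0,0,0],
    [0,0,0],
    [0,0,0],
    [0,0,0],
    [0,0,0],
  ],
)

```text
t: 2.45
position: [0.4976, 0.0284, 0.1236]
orientation: [0.0, 1.0, -0.022, -0.002]
force: [-0.3, 0.5, -0.2]
finger_gap: 0.817
```

```bash
python3 - <<'E'
from h import *
s=bot.state();print(s['position'],s['t'])
p,d,c,T=snap("wrist","w2"); p,d,c,T=snap("side","s2")
cv2.imwrite("pics/s2c.png",cv2.resize(p[80:300,200:460],None,fx=2.5,fy=2.5))
E
```

```text
[0.49758639 0.02841919 0.12358327] 2.45
```

View pics/w2.png

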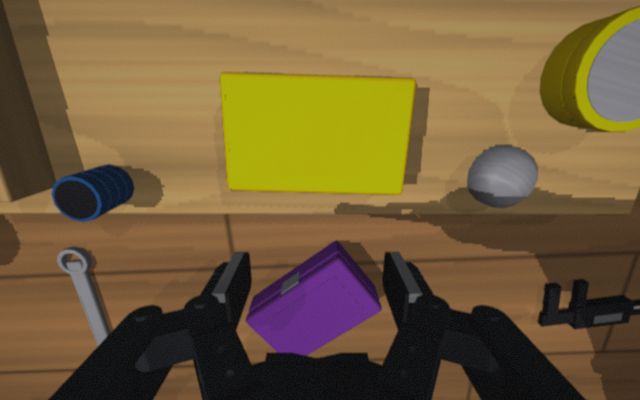

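View pics/s2c.png

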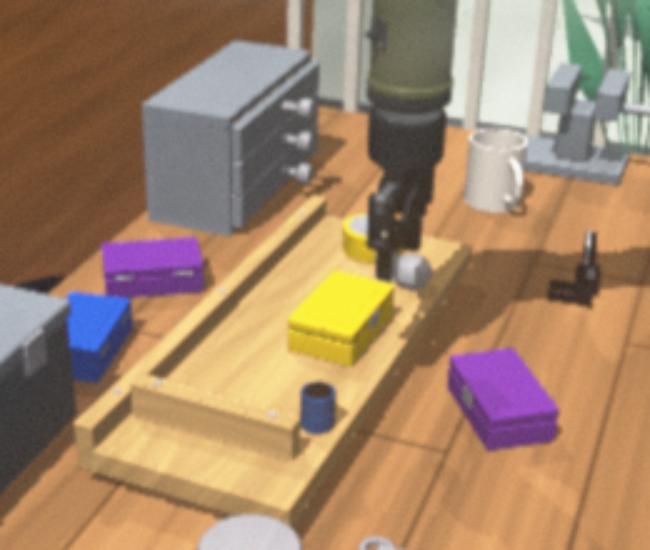

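The wrist view shows the fingers (230/400, 280) just in front of the box's long side (box 225–405 × 75–190); nothing is under them. Now I go down.

Call:
drive_tool(
  offset=[
    [0,0,1.8],
    [0,0,1.8],
    [0,0,1.5],
    [0,0,0],
    [0,0,0],
  ],
  rot=[
    [0,0,0],
    [0,0,0],
    [0,0,0],
    [0,0,0],
    [0,0,0],
  ],
)

```text
t: 2.97
position: [0.4994, 0.0284, 0.0754]
orientation: [-0.0, 1.0, -0.023, 0.0]
force: [-0.8, -0.1, 0.1]
finger_gap: 0.822
```

```bash
python3 - <<'E'
from h import *
s=bot.state();print(s['position'],s['t'],s['force'],s['orientation'])
p,d,c,T=snap("side","s3")
cv2.imwrite("pics/s3c.png",cv2.resize(p[80:300,200:460],None,fx=2.5,fy=2.5))
E
```

```text
[0.49935573 0.02839522 0.07540707] 2.9667 [-0.83966953 -0.06362778  0.14215623] [-7.63144730e-06  9.99724892e-01 -2.34549322e-02  7.68267271e-05]
```

View pics/s3c.png

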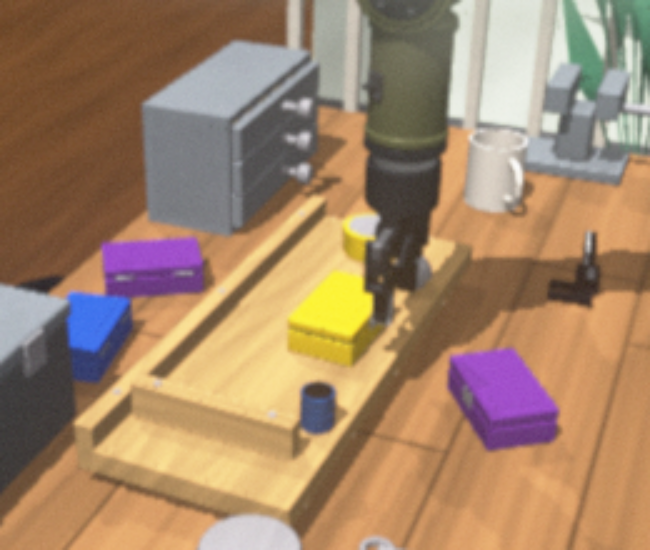

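Call:
drive_tool(
  offset=[
    [0.6,0,0],
    [0.8,0,0],
    [1.0,0,0],
    [1.0,0,0],
    [1.0,0,0],
  ],
  rot=[
    [0,0,0],
    [0,0,0],
    [0,0,0],
    [0,0,0],
    [0,0,0],
  ],
)

```text
t: 3.43
position: [0.5448, 0.0263, 0.0757]
orientation: [-0.0, 1.0, -0.024, 0.001]
force: [0.5, -0.6, -0.9]
finger_gap: 0.818
```

Call:
drive_tool(
  offset=[
    [1.0,0,0],
    [1.0,0,0],
    [0.9,0,0],
    [0.7,0,0],
    [0.4,0,0],
  ],
  rot=[
    [0,0,0],
    [0,0,0],
    [0,0,0],
    [0,0,0],
    [0,0,0],
  ],
)

```text
t: 3.85
position: [0.5844, 0.0243, 0.0751]
orientation: [-0.0, 1.0, -0.024, 0.001]
force: [0.1, -0.3, -0.0]
finger_gap: 0.821
```

```bash
cat > bx.py <<'E'
from h import *
import sys
tag=sys.argv[1]
a=np.arctan(.0478); ey=np.array([np.sin(a),np.cos(a)]); ex=np.array([np.cos(a),-np.sin(a)]); o=np.array([.6846,-.02])-ex*.09
s=bot.state(); print('t',s['t'],'F',s['force'].round(1),'tcp',s['position'].round(4),'L',(s['position'][:2]-o)@np.c_[ex,ey])
p,d,c,T=snap("wrist",tag+"w")
for n,(p,d,c,T) in dict(w=(p,d,c,T),s=snap("side",tag+"s"),c=snap("scene",tag+"c")).items():
    m=cv2.morphologyEx(yellow(p),cv2.MORPH_OPEN,np.ones((3,3)))
    P=cloud(d,c,T); L=(P[...,:2]-o)@np.c_[ex,ey]
    k=(m>0)&(P[...,2]>.088)&(P[...,2]<.097)&(abs(L[...,0])<.12)
    l=L[k]; 
    if len(l)<20: print(n,'none');continue
    r=cv2.minAreaRect((l*1000).astype(np.float32)); print(n,len(l),'ctr',np.round(r[0],1),np.round(r[1],1),round(r[2],1),'ext',np.round(np.percentile(l*1000,[1,99],axis=0),1).tolist())
E
python3 bx.py a
```

```text
t 3.85 F [ 0.1 -0.3 -0. ] tcp [0.5844 0.0243 0.0751] L [-0.0122084   0.03950277]
w 15018 ctr [-38.9  40.1] [117.9  75.6] 87.9 ext [[-74.1, -15.8], [-1.4, 94.6]]
s 531 ctr [-42.   43.2] [119.9  72.3] 87.2 ext [[-76.1, -14.4], [-6.2, 101.4]]
c none
```

View pics/aw.png

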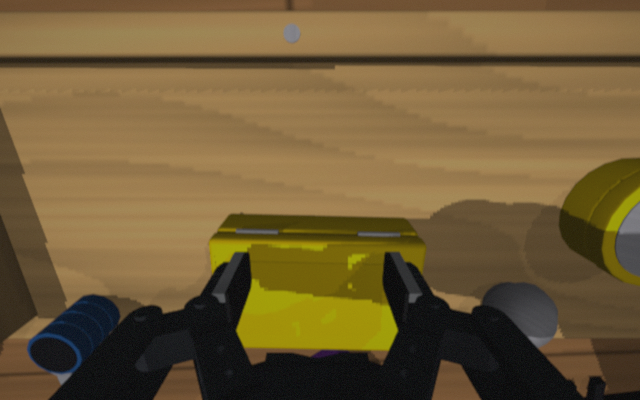

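```bash
python3 - <<'E'
from h import *
p=cv2.imread("pics/as.png"); cv2.imwrite("pics/asc.png",cv2.resize(p[130:260,260:420],None,fx=5,fy=4.6))
s=bot.state(); p,d,c,T=snap("wrist","b")
P=cloud(d,c,T)
for u,v in((232,275),(240,262),(225,290),(400,275),(392,262),(408,290),(320,270),(320,330),(215,310)): print(u,v,P[v,u].round(4),p[v,u])
E
```

```text
232 275 [0.5956 0.0599 0.1224] [52 50 50]
240 262 [0.5956 0.0591 0.1116] [23 23 23]
225 290 [0.5953 0.06   0.1326] [44 46 44]
400 275 [ 0.5919 -0.013   0.1222] [28 28 27]
392 262 [ 0.5923 -0.012   0.1119] [21 23 20]
408 290 [ 0.5922 -0.0133  0.1331] [42 41 42]
320 270 [0.5768 0.0222 0.0916] [ 10  98 117]
320 330 [0.5349 0.0241 0.0909] [ 10 146 162]
215 310 [0.5961 0.0596 0.1454] [20 19 16]
```

View pics/asc.png

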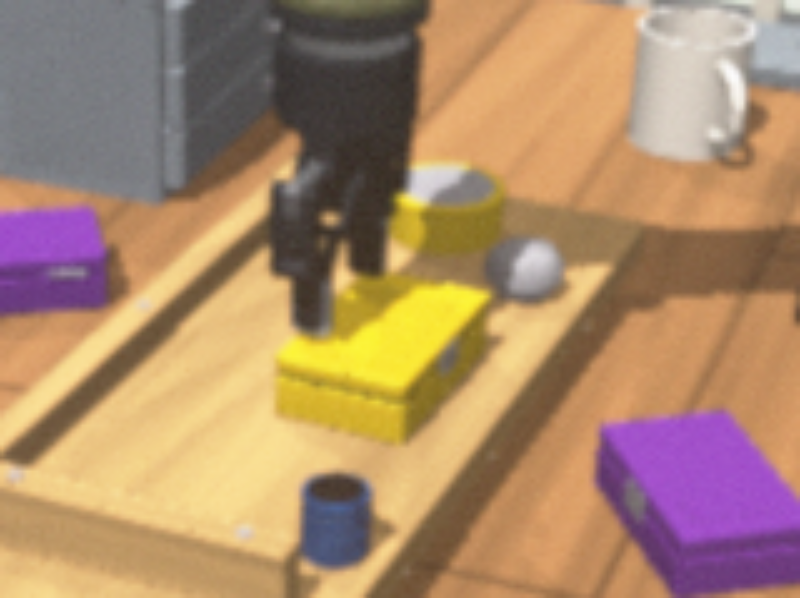

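```bash
python3 - <<'E'
from h import *
s=bot.state(); p,d,c,T=snap("wrist","b2"); print(s['position'],s['joint_pos'].round(3))
P=cloud(d,c,T); L=P-s['position']
dark=(p.max(2)<110)&(p.max(2)-p.min(2).astype(int)<25)
k=dark&(abs(L[...,1])<.06)&(L[...,2]>-.02)&(L[...,2]<.12)&(abs(L[...,0])<.03)
q=P[k]; print(k.sum(), np.percentile(q[:,2],[0,1,5,20]), np.percentile(q[:,0],[1,99]))
cc,TT=cam("side"); pp,dd=imaging.snapshot("side"); Q=cloud(dd,cc,TT)
k=(pp.max(2)<90)&(pp.max(2)-pp.min(2).astype(int)<25)&(abs(Q[...,0]-s['position'][0])<.06)&(abs(Q[...,1]-s['position'][1])<.07)
q=Q[k]; print(k.sum(),np.percentile(q[:,2],[0,1,5,20])); i=np.argsort(q[:,2])[:8]; print(q[i].round(4))
E
```

```text
[0.58254947 0.02440602 0.07473528] [-0.177  0.591  0.147  1.796 -0.118  0.764 -1.588]
30936 [0.07721061 0.08161553 0.11504583 0.14696537] [0.57152711 0.60188308]
2491 [0.10460019 0.115543   0.15198492 0.21027534]
[[ 0.579  -0.0113  0.1046]
 [ 0.5833  0.0696  0.1054]
 [ 0.5849 -0.0112  0.1065]
 [ 0.5787 -0.0103  0.1083]
 [ 0.5792  0.0734  0.1083]
 [ 0.5805  0.0699  0.1092]
 [ 0.5852  0.0721  0.1093]
 [ 0.5729 -0.01    0.1097]]
```

The fingertips really stand about 29 mm *behind* the reported TCP: they are at z≈0.104 with TCP at z=0.075, seen in both wrist and side depth. So they passed over the box and it did not move. I go back and lower by the measured tips.

Call:
drive_tool(
  offset=[
    [0,0,-1.0],
    [-2.8,0,0],
    [-2.8,0,0],
    [-2.8,0,0],
    [0,0,0],
  ],
  rot=[
    [0,0,0],
    [0,0,0],
    [0,0,0],
    [0,0,0],
    [0,0,0],
  ],
)

```text
t: 4.57
position: [0.4927, 0.0285, 0.0852]
orientation: [-0.0, 1.0, -0.024, -0.003]
force: [-0.4, -0.6, -0.3]
finger_gap: 0.822
```

Call:
drive_tool(
  offset=[
    [0,0,1.5],
    [0,0,1.5],
    [0,0,0.5],
    [0,0,0],
    [0,0,0],
  ],
  rot=[
    [0,0,0],
    [0,0,0],
    [0,0,0],
    [0,0,0],
    [0,0,0],
  ],
)

```text
t: 4.98
position: [0.4992, 0.0284, 0.0502]
orientation: [0.0, 1.0, -0.024, -0.0]
force: [-0.4, 0.3, -0.4]
finger_gap: 0.815
```

```bash
cat > tip.py <<'E'
from h import *
import sys
s=bot.state(); print(s['t'],s['position'].round(4),s['force'].round(1))
cc,TT=cam("side"); pp,dd=imaging.snapshot("side"); Q=cloud(dd,cc,TT)
k=(pp.max(2)<90)&(pp.max(2)-pp.min(2).astype(int)<25)&(abs(Q[...,0]-s['position'][0])<.06)&(abs(Q[...,1]-s['position'][1])<.07)&(Q[...,2]>.056)
q=Q[k]; i=np.argsort(q[:,2])[:6]; print(q[i].round(4))
cv2.imwrite(f"pics/{sys.argv[1]}.png",cv2.resize(pp[130:260,260:420],None,fx=5,fy=4.6))
E
python3 tip.py t1
```

```text
4.9833 [0.4992 0.0284 0.0502] [-0.4  0.3 -0.4]
[[0.496  0.0743 0.0833]
 [0.4975 0.0782 0.0851]
 [0.505  0.0718 0.0857]
 [0.5011 0.0757 0.0858]
 [0.5032 0.0775 0.0864]
 [0.495  0.0695 0.0868]]
```

View pics/t1.png

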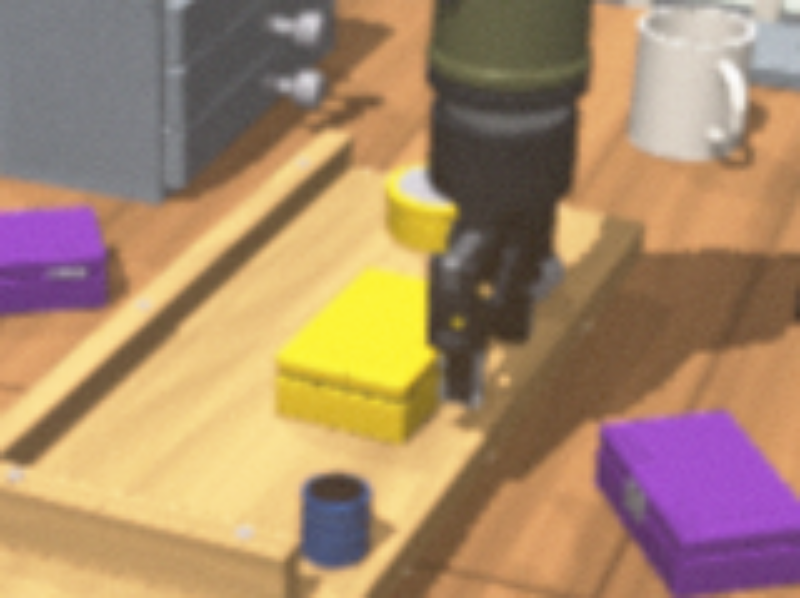

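```bash
python3 - <<'E'
from h import *
c,T=cam("side")
for z in(.05,.06,.07,.08,.09): 
    u=proj([[.499,.068,z],[.51,.072,z]],c,T); print(z,u.round(1).tolist(), ((u-[260,130])*[5,4.6]).round(0).tolist())
E
```

```text
0.05 [[351.9, 225.4], [347.4, 225.3]] [[460.0, 439.0], [437.0, 438.0]]
0.06 [[352.1, 222.2], [347.6, 222.1]] [[461.0, 424.0], [438.0, 424.0]]
0.07 [[352.3, 218.9], [347.8, 218.8]] [[462.0, 409.0], [439.0, 409.0]]
0.08 [[352.6, 215.6], [348.0, 215.5]] [[463.0, 394.0], [440.0, 393.0]]
0.09 [[352.8, 212.3], [348.2, 212.2]] [[464.0, 379.0], [441.0, 378.0]]
```

The visible tip (crop 465,405) casts to z≈0.073. I lower about 1 cm more.

Call:
drive_tool(
  offset=[
    [0,0,0.5],
    [0,0,0.4],
    [0,0,0],
  ],
  rot=[
    [0,0,0],
    [0,0,0],
    [0,0,0],
  ],
)

```text
t: 5.28
position: [0.4988, 0.0284, 0.0403]
orientation: [0.0, 1.0, -0.024, -0.0]
force: [-0.9, -0.4, -0.5]
finger_gap: 0.817
```

Call:
drive_tool(
  offset=[
    [0.6,0,0],
    [0.8,0,0],
    [0.8,0,0],
    [0.6,0,0],
    [0,0,0],
  ],
  rot=[
    [0,0,0],
    [0,0,0],
    [0,0,0],
    [0,0,0],
    [0,0,0],
  ],
)

```text
t: 5.7
position: [0.529, 0.027, 0.0408]
orientation: [0.0, 1.0, -0.024, 0.001]
force: [0.3, -0.1, -0.1]
finger_gap: 0.825
```

```bash
python3 tip.py t2; python3 bx.py c
```

```text
5.7 [0.529  0.027  0.0408] [ 0.3 -0.1 -0.1]
[[ 0.5343  0.0719  0.0726]
 [ 0.5313  0.0727  0.0738]
 [ 0.535   0.07    0.0744]
 [ 0.5191 -0.0088  0.0752]
 [ 0.5371  0.0722  0.0752]
 [ 0.5257  0.0734  0.0756]]
t 5.75 F [0.3 0.5 0.2] tcp [0.5282 0.027  0.0408] L [-0.06847587  0.03950828]
w 54786 ctr [-19.3  40.2] [119.5  73.3] 90.0 ext [[-53.8, -17.1], [16.9, 97.5]]
s 380 ctr [-18.   42.9] [ 70.4 118.8] 3.8 ext [[-54.9, -10.5], [14.6, 100.9]]
c none
```

View pics/t2.png

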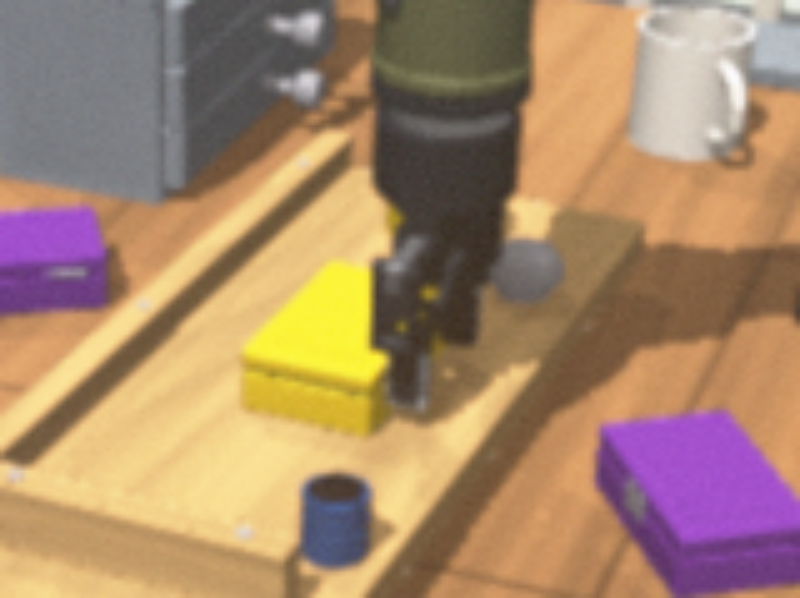

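Call:
drive_tool(
  offset=[
    [0.8,0,0],
    [1.0,0,0],
    [1.0,0,0],
    [1.0,0,0],
    [1.0,0,0],
  ],
  rot=[
    [0,0,0],
    [0,0,0],
    [0,0,0],
    [0,0,0],
    [0,0,0],
  ],
)

```text
t: 6.32
position: [0.575, 0.0248, 0.0408]
orientation: [-0.0, 1.0, -0.024, -0.001]
force: [-2.1, -0.3, 2.6]
finger_gap: 0.82
```

Call:
drive_tool(
  offset=[
    [0.8,0,0],
    [0.6,0,0],
    [0.4,0,0],
    [0,0,0],
  ],
  rot=[
    [0,0,0],
    [0,0,0],
    [0,0,0],
    [0,0,0],
  ],
)

```text
t: 6.65
position: [0.5938, 0.0239, 0.0407]
orientation: [0.0, 1.0, -0.024, 0.0]
force: [0.1, -0.6, -0.1]
finger_gap: 0.817
```

```bash
python3 bx.py d
```

```text
t 6.65 F [ 0.1 -0.6 -0.1] tcp [0.5938 0.0239 0.0407] L [-0.0027863   0.03950824]
w 54405 ctr [45.4 40.2] [119.3  73.9] 89.9 ext [[11.2, -17.1], [81.7, 97.5]]
s 326 ctr [65.5 53.7] [ 65.2 129.1] 30.3 ext [[10.6, -12.4], [78.6, 101.7]]
c none
```

View pics/dw.png

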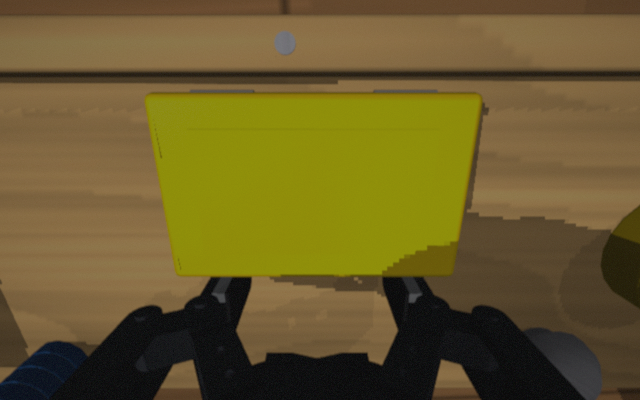

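Now about 7 mm remains, with the box square to the strip. I push slowly until there is contact.

Call:
drive_tool(
  offset=[
    [0.3,0,0],
    [0.2,0,0],
    [0.1,0,0],
    [0,0,0],
  ],
  rot=[
    [0,0,0],
    [0,0,0],
    [0,0,0],
    [0,0,0],
  ],
)

```text
t: 7.13
position: [0.5988, 0.0237, 0.0408]
orientation: [-0.0, 1.0, -0.024, -0.0]
force: [-1.1, 0.3, 0.7]
finger_gap: 0.816
```

Call:
drive_tool(
  offset=[
    [0.1,0,0],
    [0.1,0,0],
    [0,0,0],
  ],
  rot=[
    [0,0,0],
    [0,0,0],
    [0,0,0],
  ],
)

```text
t: 7.38
position: [0.601, 0.0235, 0.0408]
orientation: [0.0, 1.0, -0.024, 0.0]
force: [-1.7, 1.0, 1.3]
finger_gap: 0.819
```

Call:
drive_tool(
  offset=[
    [0.1,0,0],
    [0.1,0,0],
    [0,0,0],
  ],
  rot=[
    [0,0,0],
    [0,0,0],
    [0,0,0],
  ],
)

```text
t: 7.63
position: [0.6015, 0.0235, 0.0406]
orientation: [-0.0, 1.0, -0.024, -0.001]
force: [-5.8, 0.4, 4.5]
finger_gap: 0.819
```

```bash
python3 bx.py e
```

```text
t 7.6333 F [-5.8  0.4  4.5] tcp [0.6015 0.0235 0.0406] L [0.00495234 0.03949427]
w 54320 ctr [53. 40.] [119.2  73.9] 89.9 ext [[19.0, -17.0], [89.6, 97.5]]
s 318 ctr [69.7 56.7] [ 63.1 126.8] 32.9 ext [[18.2, -9.5], [86.2, 102.4]]
c none
```

Call:
drive_tool(
  offset=[
    [-0.8,0,0],
    [-0.8,0,0],
    [0,0,-3],
    [0,0,-3],
    [0,0,-2],
  ],
  rot=[
    [0,0,0],
    [0,0,0],
    [0,0,0],
    [0,0,0],
    [0,0,0],
  ],
)

```text
t: 8.2
position: [0.5874, 0.0241, 0.1231]
orientation: [-0.0, 1.0, -0.024, 0.001]
force: [0.6, 0.1, 0.1]
finger_gap: 0.82
```

Call:
drive_tool(
  offset=[
    [1.4,2.3,0],
    [1.4,2.3,0],
    [1.4,2.3,0],
    [1.4,2.0,0],
    [0,0,0],
  ],
  rot=[
    [0,0,0],
    [0,0,0],
    [0,0,0],
    [0,0,0],
    [0,0,-1],
  ],
  fingers=3.0,
)

```text
t: 8.62
position: [0.6403, -0.0737, 0.1209]
orientation: [0.002, 1.0, 0.025, 0.001]
force: [-0.3, -0.9, -0.6]
finger_gap: 0.351
```

Call:
drive_tool(
  offset=[
    [0,0,0],
    [0,0,0],
    [0,0,0],
    [0,0,0],
    [0,0,0],
  ],
  rot=[
    [0,0,-1],
    [0,0,-1],
    [0,0,-1],
    [0,0,-1],
    [0,0,-1],
  ],
)

```text
t: 9.03
position: [0.6385, -0.0673, 0.1208]
orientation: [0.0, 0.957, 0.289, 0.0]
force: [-0.6, 0.2, -0.3]
finger_gap: 0.349
```

Call:
drive_tool(
  offset=[
    [0,0,0],
    [0,0,0],
    [0,0,0],
    [0,0,0],
    [0,0,0],
  ],
  rot=[
    [0,0,-1],
    [0,0,-1],
    [0,0,-1],
    [0,0,-1],
    [0,0,-1],
  ],
)

```text
t: 9.45
position: [0.6385, -0.0673, 0.1208]
orientation: [0.0, 0.85, 0.527, 0.0]
force: [0.2, 0.8, -0.2]
finger_gap: 0.351
```

Call:
drive_tool(
  offset=[
    [0,0,0],
    [0,0,0],
    [0,0,0],
    [0,0,0],
    [0,0,0],
  ],
  rot=[
    [0,0,-1],
    [0,0,-1],
    [0,0,-1],
    [0,0,-1],
    [0,0,0],
  ],
)

```text
t: 9.87
position: [0.6384, -0.0675, 0.1208]
orientation: [0.0, 0.722, 0.692, 0.0]
force: [-0.6, -0.3, -0.6]
finger_gap: 0.351
```

```bash
python3 bx.py f; python3 tip.py t3; python3 -c "
from h import *
print(bot.state()['orientation'],T_of(bot.state())[:3,0])"
```

```text
t 9.8667 F [-0.6 -0.3 -0.6] tcp [ 0.6384 -0.0675  0.1208] L [ 0.04615667 -0.04968808]
w 22231 ctr [53.4 33.2] [104.6  74.2] 89.9 ext [[17.3, -17.2], [89.2, 84.2]]
s 546 ctr [51.5 42.2] [120.9  71.8] 90.0 ext [[16.0, -14.1], [86.0, 101.2]]
c none
10.0167 [ 0.6385 -0.0674  0.1208] [-0.3  1.6 -0.6]
[[ 0.6168 -0.0631  0.1444]
 [ 0.6555 -0.0611  0.1473]
 [ 0.6526 -0.0617  0.1476]
 [ 0.6128 -0.0599  0.1497]
 [ 0.6531 -0.0627  0.1502]
 [ 0.6646 -0.061   0.1519]]
[1.08975501e-04 7.24855585e-01 6.88900839e-01 5.89921547e-05] [ 5.08312620e-02  9.98707254e-01 -6.46250423e-05]
```

View pics/fw.png

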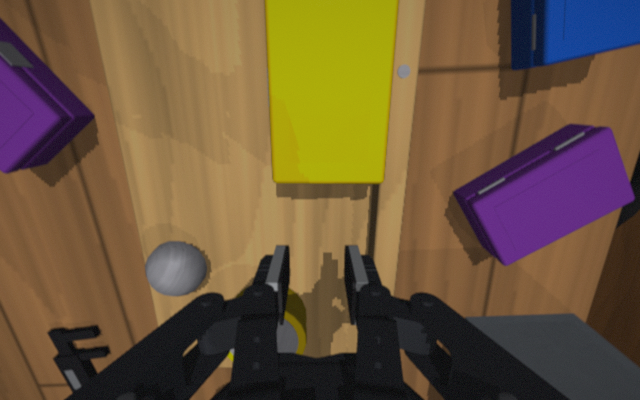

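View pics/t3.png

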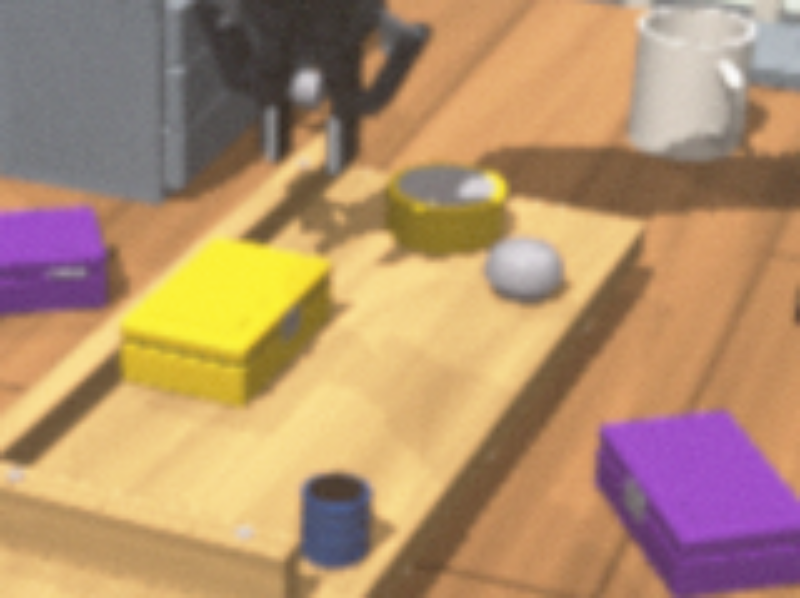

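```bash
python3 - <<'E'
from h import *
c,T=cam("side")
for z in(.12,.125,.13,.135,.14): 
    u=proj([[.656,-.066,z],[.620,-.066,z]],c,T); print(z,((u-[260,130])*[5,4.6]).round(0).tolist())
E
```

```text
0.12 [[277.0, 184.0], [335.0, 194.0]]
0.125 [[277.0, 177.0], [336.0, 187.0]]
0.13 [[277.0, 169.0], [336.0, 179.0]]
0.135 [[277.0, 162.0], [336.0, 172.0]]
0.14 [[277.0, 155.0], [336.0, 165.0]]
```

The clear space at the box's short end is confirmed (wrist 330,183), and the tips are at z≈0.135. I descend about 7 cm, then push along the strip.

Call:
drive_tool(
  offset=[
    [0,0,2.5],
    [0,0,2.5],
    [0,0,1.5],
    [0,0,0.5],
    [0,0,0],
  ],
  rot=[
    [0,0,0],
    [0,0,0],
    [0,0,0],
    [0,0,0],
    [0,0,0],
  ],
)

```text
t: 10.48
position: [0.6377, -0.0672, 0.0495]
orientation: [-0.001, 0.724, 0.69, -0.001]
force: [-0.2, -0.3, 0.0]
finger_gap: 0.353
```

Call:
drive_tool(
  offset=[
    [0.6,0,0],
    [0.8,0,0],
    [0.8,0,0],
    [0.8,0,0],
    [0,0,0],
  ],
  rot=[
    [0,0,0],
    [0,0,0],
    [0,0,0],
    [0,0,0],
    [0,0,0],
  ],
)

```text
t: 10.9
position: [0.6408, -0.0343, 0.0519]
orientation: [0.0, 0.723, 0.691, 0.001]
force: [0.6, -0.0, 0.8]
finger_gap: 0.353
```

```bash
python3 bx.py g; python3 tip.py t4
```

```text
t 10.9 F [ 0.6 -0.   0.8] tcp [ 0.6408 -0.0343  0.0519] L [ 0.0469714  -0.01641725]
w 48057 ctr [52.7 47.1] [ 74.2 104.5] 0.0 ext [[16.8, -2.6], [88.4, 98.3]]
s 559 ctr [50.8 56.5] [ 71.9 127.6] 0.1 ext [[15.8, -0.8], [84.6, 115.5]]
c none
11.05 [ 0.6401 -0.0368  0.051 ] [-0.8 -0.4 -0.4]
[[ 0.6112 -0.0277  0.0928]
 [ 0.6545 -0.0301  0.0954]
 [ 0.6189 -0.032   0.0955]
 [ 0.6115 -0.0282  0.0957]
 [ 0.6159 -0.0319  0.0962]
 [ 0.6134 -0.0254  0.0966]]
```

View pics/gw.png

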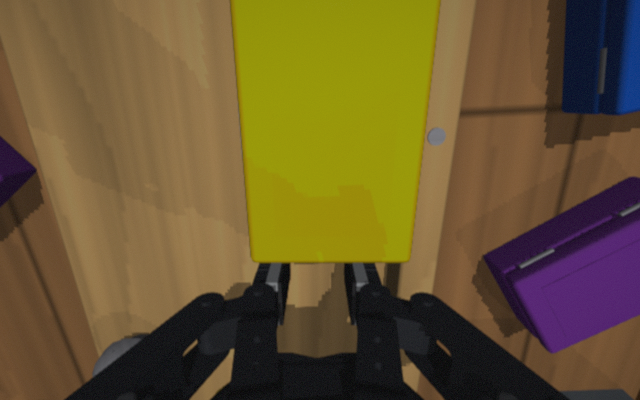

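View pics/t4.png

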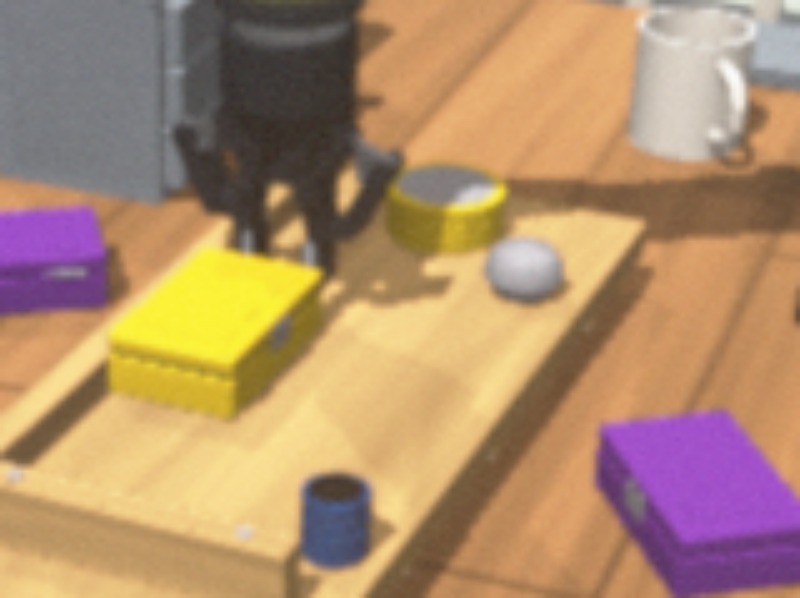

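Call:
drive_tool(
  offset=[
    [0.7,0,0],
    [0.9,0,0],
    [1.0,0,0],
    [1.0,0,0],
    [1.0,0,0],
  ],
  rot=[
    [0,0,0],
    [0,0,0],
    [0,0,0],
    [0,0,0],
    [0,0,0],
  ],
)

```text
t: 11.52
position: [0.6421, 0.0104, 0.0506]
orientation: [-0.0, 0.724, 0.69, 0.0]
force: [-0.1, -1.3, -0.9]
finger_gap: 0.354
```

Call:
drive_tool(
  offset=[
    [1.0,0,0],
    [1.0,0,0],
    [1.0,0,0],
    [1.0,0,0],
    [1.0,0,0],
  ],
  rot=[
    [0,0,0],
    [0,0,0],
    [0,0,0],
    [0,0,0],
    [0,0,0],
  ],
)

```text
t: 11.93
position: [0.6446, 0.0596, 0.0507]
orientation: [-0.0, 0.724, 0.69, -0.0]
force: [0.1, -1.3, -0.3]
finger_gap: 0.346
```

Call:
drive_tool(
  offset=[
    [0.9,0,0],
    [0.7,0,0],
    [0.5,0,0],
    [0.3,0,0],
    [0,0,0],
  ],
  rot=[
    [0,0,0],
    [0,0,0],
    [0,0,0],
    [0,0,0],
    [0,0,0],
  ],
)

```text
t: 12.35
position: [0.6458, 0.0834, 0.0509]
orientation: [-0.0, 0.724, 0.69, 0.0]
force: [-0.2, -0.1, -0.9]
finger_gap: 0.352
```

```bash
python3 bx.py i; python3 -c "
import cv2;p=cv2.imread('pics/is.png');cv2.imwrite('pics/isc.png',cv2.resize(p[130:300,220:420],None,fx=4,fy=3.5))"
```

```text
t 12.35 F [-0.2 -0.1 -0.9] tcp [0.6458 0.0834 0.0509] L [0.04634376 0.10145809]
w 48698 ctr [ 52.8 164.4] [105.1  74.4] 90.0 ext [[16.9, 115.5], [88.5, 215.8]]
s 702 ctr [ 50.9 174.5] [120.4  72.9] 89.4 ext [[15.8, 117.1], [85.0, 232.9]]
c none
```

View pics/isc.png

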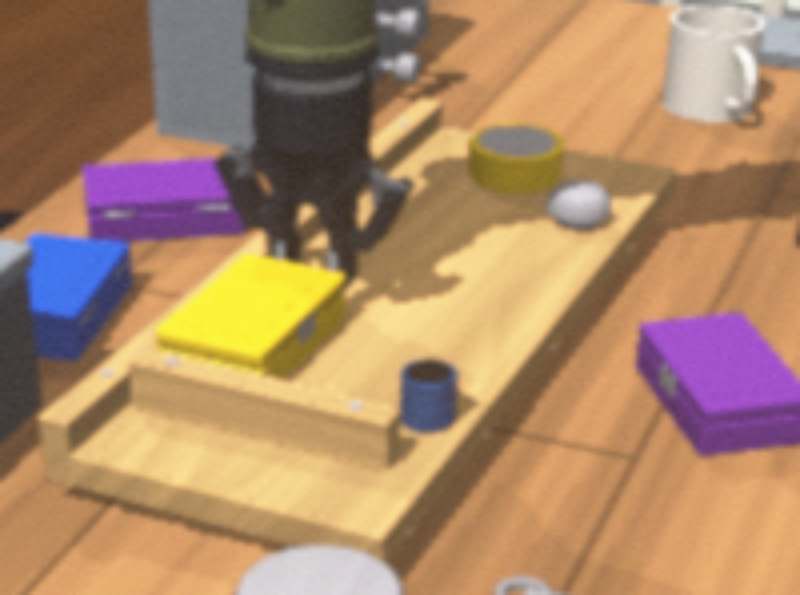

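View pics/iw.png

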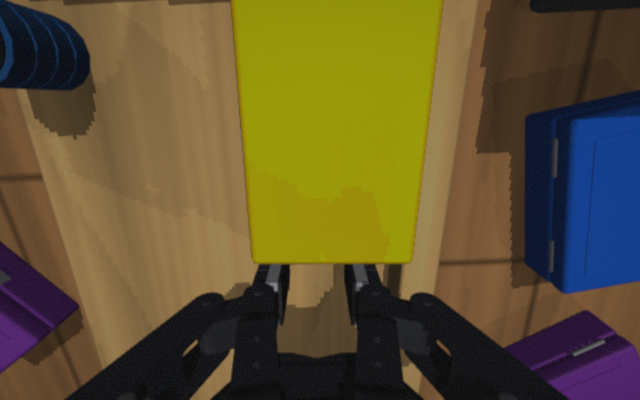

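The box is still flat to the strip, about 18 mm short of the block. I push gently until contact.

Call:
drive_tool(
  offset=[
    [0.4,0,0],
    [0.4,0,0],
    [0.3,0,0],
    [0.2,0,0],
    [0,0,0],
  ],
  rot=[
    [0,0,0],
    [0,0,0],
    [0,0,0],
    [0,0,0],
    [0,0,0],
  ],
)

```text
t: 12.92
position: [0.6464, 0.0964, 0.0508]
orientation: [-0.0, 0.724, 0.69, 0.0]
force: [-0.7, 0.2, -0.1]
finger_gap: 0.346
```

Call:
drive_tool(
  offset=[
    [0.2,0,0],
    [0.1,0,0],
    [0.1,0,0],
    [0.1,0,0],
    [0,0,0],
  ],
  rot=[
    [0,0,0],
    [0,0,0],
    [0,0,0],
    [0,0,0],
    [0,0,0],
  ],
)

```text
t: 13.33
position: [0.6466, 0.1007, 0.0508]
orientation: [-0.0, 0.724, 0.69, 0.0]
force: [-0.0, -1.2, -0.3]
finger_gap: 0.35
```

Call:
drive_tool(
  offset=[
    [0.1,0,0],
    [0.1,0,0],
    [0,0,0],
  ],
  rot=[
    [0,0,0],
    [0,0,0],
    [0,0,0],
  ],
)

```text
t: 13.58
position: [0.6467, 0.1024, 0.0508]
orientation: [0.0, 0.724, 0.69, -0.0]
force: [-1.4, -2.2, 0.1]
finger_gap: 0.351
```

Call:
drive_tool(
  offset=[
    [0.1,0,0],
    [0.1,0,0],
    [0,0,0],
  ],
  rot=[
    [0,0,0],
    [0,0,0],
    [0,0,0],
  ],
)

```text
t: 13.83
position: [0.6468, 0.1024, 0.0508]
orientation: [0.001, 0.724, 0.69, -0.001]
force: [0.4, -6.7, 2.2]
finger_gap: 0.355
```

```bash
python3 bx.py j
```

```text
t 13.8333 F [ 0.4 -6.7  2.2] tcp [0.6468 0.1024 0.0508] L [0.04635917 0.1204451 ]
w 48966 ctr [ 52.6 183.7] [ 74.3 104.5] 0.0 ext [[16.7, 134.1], [88.3, 234.8]]
s 685 ctr [ 50.8 191.8] [118.   71.7] 89.3 ext [[16.2, 136.1], [85.0, 246.6]]
c none
```

Contact with the block at the expected place. Now I back off, lift, and inspect.

Call:
drive_tool(
  offset=[
    [-0.5,0,0],
    [-1.0,0,0],
    [-1.0,0,0],
    [0,0,-3],
    [0,0,-3.5],
  ],
  rot=[
    [0,0,0],
    [0,0,0],
    [0,0,0],
    [0,0,0],
    [0,0,0],
  ],
)

```text
t: 14.4
position: [0.6436, 0.0772, 0.1137]
orientation: [-0.002, 0.724, 0.689, -0.003]
force: [-0.2, -0.5, 0.9]
finger_gap: 0.356
```

Call:
drive_tool(
  offset=[
    [0,0,-3.5],
    [2,0,-1],
    [2,0,0],
    [0,0,0],
    [0,0,0],
  ],
  rot=[
    [0,0,0],
    [0,0,0],
    [0,0,0],
    [0,0,0],
    [0,0,0],
  ],
)

```text
t: 14.82
position: [0.6473, 0.1205, 0.1609]
orientation: [-0.0, 0.723, 0.691, 0.0]
force: [0.6, -0.5, 0.4]
finger_gap: 0.354
```

```bash
python3 bx.py k; python3 -c "
import cv2;p=cv2.imread('pics/ks.png');cv2.imwrite('pics/ksc.png',cv2.resize(p[180:300,220:380],None,fx=5,fy=5))"
```

```text
t 14.8167 F [ 0.6 -0.5  0.4] tcp [0.6473 0.1205 0.1609] L [0.04599218 0.13855742]
w 14821 ctr [ 52.7 191.2] [ 74.3 117.8] 0.2 ext [[16.5, 134.2], [88.5, 248.8]]
s 686 ctr [ 50.  192.1] [115.1  73.5] 88.0 ext [[16.3, 137.8], [84.9, 247.8]]
c none
```

View pics/kw.png

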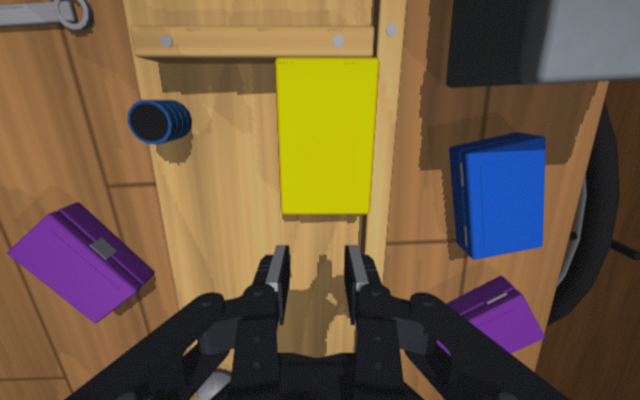

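View pics/ksc.png

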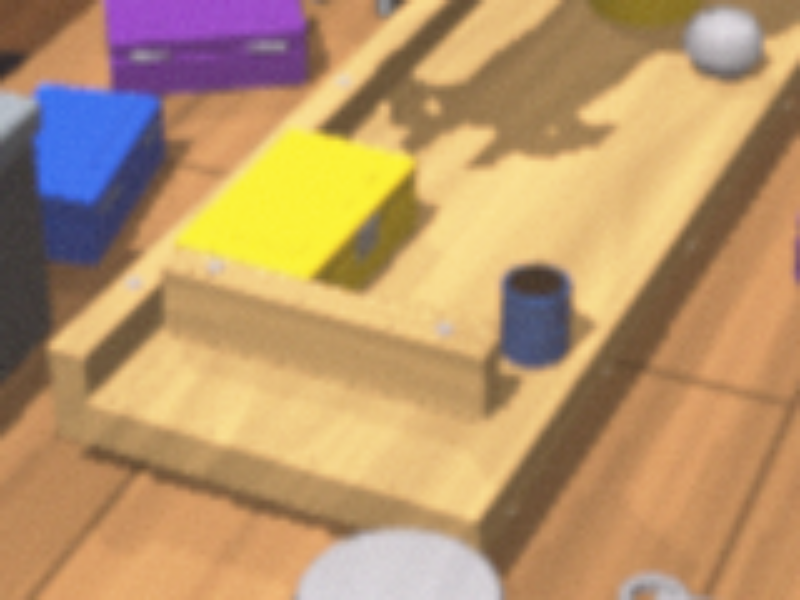

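The wrist view shows the box flush in the corner: its end is at the block face (row 58), and its long side lies along the strip (378,60)–(370,213). I raise the hand and hand in.

Call:
drive_tool(
  offset=[
    [0,0,-2],
    [0,0,-2],
    [0,0,-1],
    [0,0,0],
    [0,0,0],
  ],
  rot=[
    [0,0,0],
    [0,0,0],
    [0,0,0],
    [0,0,0],
    [0,0,0],
  ],
)

```text
t: 15.38
position: [0.6476, 0.1187, 0.2106]
orientation: [0.0, 0.724, 0.69, 0.0]
force: [-0.5, -0.8, -1.2]
finger_gap: 0.354
```

```bash
python3 bx.py z; python3 -c "
from h import *
a=cv2.imread('pics/side0.png');b=cv2.imread('pics/zs.png')
for n,(r0,r1,c0,c1) in dict(spacer=(225,260,312,345),bell=(175,198,352,378),tin=(160,186,330,366),mug=(125,168,382,416)).items(): print(n,cv2.absdiff(a,b)[r0:r1,c0:c1].mean().round(1))
print(bot.close_job())"
```

```text
t 15.3833 F [-0.5 -0.8 -1.2] tcp [0.6476 0.1187 0.2106] L [0.0464684  0.13678999]
w 10324 ctr [ 52.2 191. ] [ 73.9 119.4] 0.1 ext [[16.3, 133.3], [88.2, 249.1]]
s 691 ctr [ 50.7 190.2] [117.7  72.4] 88.1 ext [[16.1, 136.1], [85.0, 247.2]]
c none
spacer 5.5
bell 18.4
tin 11.2
mug 4.5
the job is handed in; nothing more can be done
None
```

The yellow patch box is parked in the corner, and I handed the job in at about 15.5 s with the hand raised clear. I pushed it with two fingers to the back strip, then along the strip to the end block. Each push ended on a light contact of about 7 N.

**Final check:** from the wrist camera the box centre is at (52.2, 191) mm in my ledge frame. The ideal corner position there is (52.5, 192) mm. The box is about 0.1° off square.

**What failed or disagreed:**
- **First push missed:** the fingers passed about 1 cm above the lid without touching it. The fingertips stood 14 to 25 mm behind the reported TCP rather than 14 mm ahead, so I used their height as seen in the images.
- **Box centre and angle:** the side camera put the centre about 2 mm off and the angle about 2° off, from far fewer points.
- **Scene camera:** it gave no reading of the box in any of the later checks.
- **Bystanders:** before and after side pictures differ little at the spacer stack and mug (mean difference 5.5 and 4.5). The bell (18.4) and tin (11.2) changed more, which I put down to the arm and its shadow in those patches. I planned clearance from them, and no stray contact force showed, but I did not re-measure their positions. I did not check the canister, wrench or caliper.

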